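# Punch the label holder and hold it home behind the enclosure's lip

## Task

With the label holder still standing in the slot punch, swing the punch's sprung lever down to its stop and let it spring back up. Then lift the label holder out, push its thin blade down behind the lip on the front of the white enclosure until its thick part sits on the lip, and finish while still holding it pressed fully home there against the spring; leave the screwdriver, the spool and the small carton alone.

Things in the scene. Friction and masses are not known exactly. Their poses are not given: they have to be found in the camera images.
- punch: grey steel slot punch fixed to the bench, body 130 (x) x 170 (y) x 60 mm high on a base plate 150 x 190 x 6 mm; origin at the centre of its underside, z up; the lever side is its -y side, the lever's hand bar is towards its -x (robot side at yaw 0). The slot for the label holder opens in the top face and runs along the punch's y
- punch_slot (a point): centre of the slot's mouth in the punch's top face (60 mm above the bench), 30 mm to +y of the punch's middle; axes as the punch. The slot is 7 mm wide (x), 64 mm long (y) and 24 mm deep. The label holder stands in it at the start
- lever (a joint): sprung lever of the punch, rad: 0 at rest (arm leaning back, 0.85 rad above level), grows as the hand bar is pushed down, hard stop at 0.80 (arm nearly level). The spring returns it to 0 when let go; pushing the bar down takes about 4 N at rest and 7 N at the stop. The arm is 130 mm long
- lever_tip (a point): centre of the lever's hand bar, a black round bar 20 mm thick and 56 mm long along the punch's y. It moves with the lever, on an arc of radius 130 mm about lever_pivot in the punch's x-z plane. At rest it is 86 mm towards -x of the pivot and 98 mm above it; at the stop 130 mm towards -x and 6 mm above it
- lever_pivot (a point): lever's pivot, 80 mm above the bench; the pivot axis is the punch's y
- label_center (a point): middle of the loose white label holder, 72 mm high, 60 wide (y), 40 to 85 g. Lower 28 mm: blade 5 mm thick (x), rounded foot; upper 44 mm: grip part 14 mm thick (x). The step between lies 8 mm below this point, the foot 36 below, the top 36 above. It starts upright in the punch's slot, step 4 mm above the punch's top: take it by the upper part, fingers closing along its x
- enclosure: open white plastic electronics enclosure with a circuit board in it, fixed to the bench, 148 (x) x 180 (y) x 90 mm high; origin on the bench near its middle, z up, its front is its -x side, with the label pocket 75 mm to -x of the origin
- pocket_mouth (a point): centre of the label pocket's mouth, level with the rounded tops (90 mm up) of front wall (+x) and lip (-x), each 6 mm thick; axes as the enclosure. The pocket is the gap between them: 10 mm wide (x), 72 mm long (y), open upward, 6 mm cheeks at both ends. Blade goes in downward, width along y, either way round. Fully home its step rests on lip and wall, label_center 8 mm above this point
- spring_bar (a joint): sprung rubber bar in the bottom of the pocket, m: 0 at rest, its top 20 mm below the mouth; grows as it is pushed down. Fully home the label holder holds it at 0.008. It pushes up with 3 N at rest and 8 N at home, and lifts the label holder if let go
- screwdriver: bystander: screwdriver lying on the bench, 160 mm long; origin on its underside at the middle
- spool: bystander: grey spool, 52 mm across, 40 mm high, upright; origin at the centre of its underside
- relay_box: bystander: small carton 50 x 65 x 35 mm; origin at the centre of its underside
Not all that is in view belongs to the job. Of the things that look like the punch, the middle-sized one is meant.

How it is judged:
On the way, in this order (a step that is already met when the one before it is completed fails the run):
1. lever at its stop with the label holder standing in the punch's slot (value of joint lever above 0.74 rad and distance between label_center and punch_slot below 0.02 m), for 0.1 s.
2. lever sprung back up, label holder still in the slot (value of joint lever below 0.08 rad and distance between label_center and punch_slot below 0.02 m), for 0.1 s.
3. label holder lifted out of the punch (z of label_center in the frame of punch_slot above 0.037 m), for 0.1 s.
At the end, for the whole second after the job is handed in: Label holder upright (0.14 rad) in the pocket, its middle within 5 mm across and 10 mm along of the pocket's, pressed home to 2 mm (spring bar down over 6 mm), fingers still pressing it (over 2 N; over 3 N on the enclosure), at rest; lever back up (below 0.08 rad) (value of joint spring_bar above 0.006 m and x of label_center in the frame of pocket_mouth between -0.005 and 0.005 m and y of label_center in the frame of pocket_mouth between -0.01 and 0.01 m and z of label_center in the frame of pocket_mouth below 0.01 m and angle between label_center's own z axis and vertical below 0.14 rad and contact force between the fingers and label above 2 N and contact force between label and enclosure above 3 N and linear speed of label below 0.02 m/s and value of joint lever below 0.08 rad); the arm keeps its last pose, push and grip.
It fails at once if a bystander is shoved more than 30 mm (distance of any of screwdriver, spool, relay_box from where it was at the start of the episode above 0.03 m).
It also fails if it takes over 54 s, if anything falls off the work surface, if the arm or the gripper's body presses on something with over 40 N, if the wrist force passes 120 N, or if a joint passes its speed limit or range.

## Robot

A 6-joint arm with a two-finger parallel gripper is mounted at the origin on the work surface. World frame = base frame: x ahead of the robot, y to its left, z up, the work surface at z = 0. Lengths are in m, angles in rad, forces in N, time in s.
With the tool pointing down it reaches from about 0.225 to 0.875 m from the base axis. Payload 3.4 kg.
Tool frame: the origin (TCP) lies on the centre line of the jaws, within the pads' length; the fingertips stand 17 mm ahead of it and the grasp point (between the pads) lies 2 mm behind it; z points along the fingers, y is the line along which they close (so a half turn about z gives the same grasp; the last joint's range is limited). The gripper opens to 85 mm and grips with 20 to 120 N. Pads are 22 mm wide; open, the fingers measure 114 mm over their backs; the gripper's body (76 mm by 85 mm) begins 54 mm behind the grasp point. The pads swing forward as they close: fully open they stand 13 mm farther back than shut.
Start: joints at [1.174, 0.276, 1.505, -0, 1.361, -0.121], TCP at [0.157, 0.553, 0.248] pointing down, gripper open.
Joint ranges: [-2.89, 2.89], [-0.75, 2.08], [0.22, 2.7], [-1.18, 4.32], [0.11, 2.71], [-2.7, 2.7]. Speed limits (rad/s): [2.57, 2.57, 3.14, 3.14, 3.14, 3.14].

## Interface

Orientations are given as a unit quaternion [w, x, y, z].
In Python, from rig import manip gives the robot as it stands.
- The arm moves only by the tool move_arm, never from a script. Its argument "steps" is one flat list of numbers, 7 for each row, row after row: the turn, a rotation vector about the world's x, y, z normalised to -1 to 1, where 1 is 360 degrees, then the shift along the world's x, y, z normalised to -1 to 1, where 1 is 1 m, then the opening, from -1 (shut) to 1 (fully open). A call has exactly 10 rows; each row is the pose to reach, as a shift and turn from the pose commanded when the call began, turning the shorter way round; what a row does not reach only later rows make up. A row lasts 1/10 s, in which the tool goes at most 50 mm and 8.59 degrees, less where a joint would pass 70% of its speed; a pose out of reach is approached as far as the arm can. A call with a number of a shift or a turn outside -1 to 1 is refused whole. A call with a gripper value outside its range is refused whole. The fingers move at their own pace and stop on an object; "squeeze" is the grip in N (left out, the last holds). Time passes only in rows, so rows that repeat a pose let the fingers close, or fill a call up. It gives the time, the measured TCP pose, the force, the opening and the grip force at its end, in the units of the state.
- manip.get_state(): the state, without advancing time (a new reading comes with each control period).
- manip.get_image(name): name is "scene" or "top" or "wrist"; returns a dict with "pixels" (400x640x3 uint8, blue, green, red), "fx", "fy", "cx", "cy" (pixels), "R" (3x3) and "t" (3): a world point X has camera coordinates R X + t. Camera axes: x right, y down, z forward; pixel columns grow to the right and rows downward; lengths in m; the calibration is good to about 2 mm. A picture is of the moment at which its call begins. There is no depth.
- manip.sign_off(): hands the job in; it is judged then, once.
The state is a dict: "clock": time; "qpos": joint angles; "qd": joint speeds; "effort": joint torques, N m; "position": TCP position; "ee_rot": TCP orientation; "contact_force": force on the tool from outside, world axes, zero at the start; "moment": the same for the moment, N m; "width": finger opening in m; "gripper_force": force on a finger pad.
Only numpy, scipy, OpenCV 4.12 (cv2) and the standard library are available. Lean on these libraries where they do the work, as an engineer would, in place of code of your own. Each camera call takes 0.05 s, during which the arm holds its last target. There are 200 camera calls.

## Working session

There is one attempt and no reset: what is moved stays moved. The work goes in short steps, Python scripts to look and compute and a tool call to move; the robot and the scene stay as the last step left them, time stands still between calls to the robot, and variables do not carry over. Pictures are saved under pics/ and viewed, at most 10 in all, crops included, and the job is handed in when it is done.

Besides the shell and the picture viewer there is one more tool, called after ">>>" by a JSON object that holds its "fn" and its "kwargs". move_arm: Moves the arm, as the interface text tells. Scaled input: -1 to 1 covers 1 m each way for a shift and 360 degrees each way for a turn. Its arguments: {"type":"object","properties":{"steps":{"type":"array"},"squeeze":{"type":"number"}},"required":["steps"]}

```bash
mkdir -p pics; cat > h.py <<'E'
import numpy as np,cv2
from rig import manip
def cap(n,f):
    im=manip.get_image(n); px=np.array(im["pixels"],dtype=np.uint8); cv2.imwrite(f"pics/{f}.png",px)
    np.savez(f"pics/{f}.npz",px=px,K=[im["fx"],im["fy"],im["cx"],im["cy"]],R=im["R"],t=im["t"])
def load(f): return np.load(f"pics/{f}.npz")
def ray(d,u,v):
    fx,fy,cx,cy=d["K"];R=d["R"];t=d["t"]
    return -R.T@t, R.T@np.array([(u-cx)/fx,(v-cy)/fy,1])
def plane(d,u,v,z):
    o,r=ray(d,u,v); return o+r*(z-o[2])/r[2]
def proj(d,X):
    fx,fy,cx,cy=d["K"];c=d["R"]@np.array(X)+d["t"]; return np.array([fx*c[0]/c[2]+cx,fy*c[1]/c[2]+cy])
def tri(a,ua,b,ub):
    oa,ra=ray(a,*ua);ob,rb=ray(b,*ub)
    s=np.linalg.lstsq(np.c_[ra,-rb],ob-oa,rcond=None)[0]; p,q=oa+ra*s[0],ob+rb*s[1]
    return (p+q)/2,np.linalg.norm(p-q)
E
python3 - <<'E'
from h import *
cap("scene","s0");cap("top","t0");print(manip.get_state())
for f in("s0","t0"):
    d=load(f);print(-d["R"].T@d["t"],d["K"],d["R"][2])
cv2.imwrite("pics/a.png",np.vstack([load("s0")["px"],load("t0")["px"]])[:, :])
E
```

```text
{'clock': 0.1, 'qpos': array([ 1.17396613e+00,  2.76551658e-01,  1.50600639e+00, -2.87964324e-06,
        1.36070815e+00, -1.21000629e-01]), 'qd': array([ 6.98645832e-05, -3.37120508e-03, -2.45985835e-03, -1.91160675e-04,
        4.63621640e-04,  4.96050305e-04]), 'effort': array([ 1.10129160e-03, -4.17696834e+01, -2.46403456e+01, -8.87337478e-05,
        5.76417850e-03,  1.94057651e-05]), 'position': array([0.15643246, 0.55285122, 0.2475149 ]), 'ee_rot': array([-2.12879109e-04,  1.37477654e-01,  9.90504515e-01, -8.09239341e-04]), 'contact_force': array([-0.15310645, -1.19406899, -0.63965364]), 'moment': array([-0.05964436, -0.00496371,  0.0110035 ]), 'gripper_force': 0.0, 'width': 0.08558901456959415}
[0.90573012 0.44825038 1.05660092] [461.65747383 461.65747383 328.51078824 198.95073103] [-0.32325395 -0.4248542  -0.84558015]
[ 0.36607815 -0.03596367  1.11828385] [438.23388125 438.23388125 315.67962467 201.27557659] [ 0.19314596  0.02600888 -0.98082525]
```

View pics/s0.png

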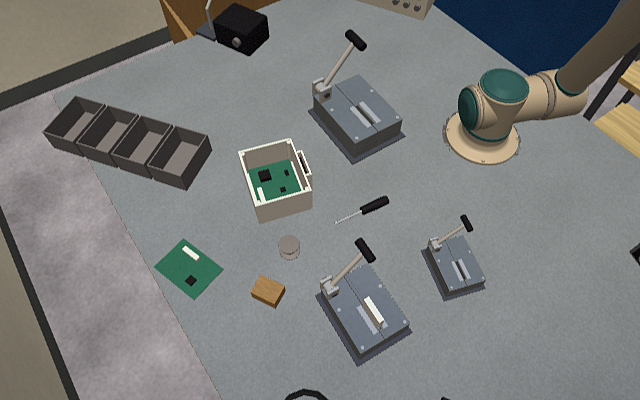

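View pics/t0.png

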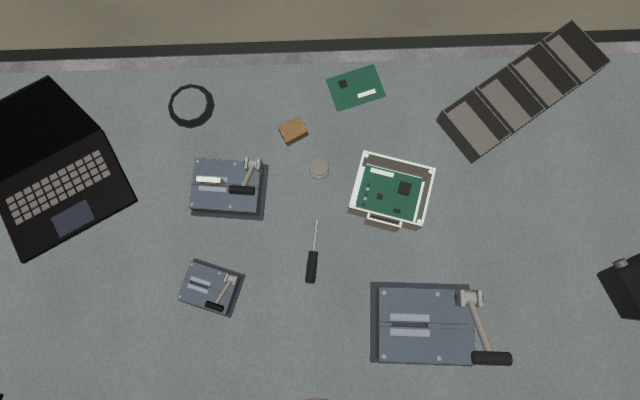

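Candidates for the punch: big (scene 357,115 / top 425,325), middle (scene 365,305 / top 228,187, holding the white label holder) and small (scene 453,262 / top 210,288). I choose the middle one and check it up close.

```bash
python3 - <<'E'
from h import *
s=load("s0")["px"];t=load("t0")["px"]
f=lambda p,x,y,w,h,k: cv2.resize(p[y:y+h,x:x+w],None,fx=k,fy=k,interpolation=cv2.INTER_CUBIC)
a=f(t,180,145,100,75,4);b=f(t,340,145,100,75,4);c=f(s,310,230,108,81,4)[:300,:400] if 0 else cv2.resize(s[230:365,310:420],(400,300),interpolation=cv2.INTER_CUBIC)
e=f(s,230,135,100,75,4)
cv2.imwrite("pics/c1.png",np.vstack([np.hstack([a,b]),np.hstack([c,e])]))
E
```

```text
(no output)
```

View pics/c1.png

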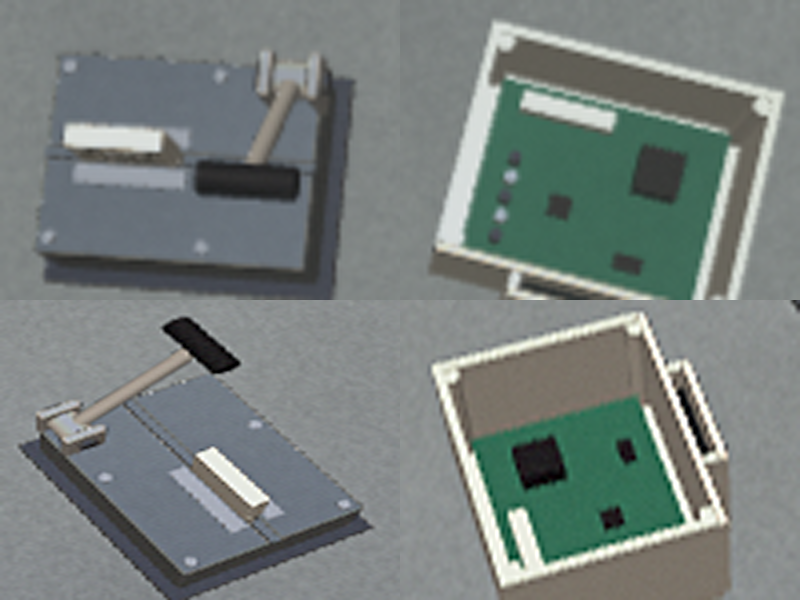

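```bash
python3 - <<'E'
from h import *
s=load("s0");t=load("t0")
def cen(d,x,y,w,h,m):
    p=d["px"][y:y+h,x:x+w].astype(int); M=m(p).astype(np.uint8)
    n,l,st,c=cv2.connectedComponentsWithStats(M); i=1+np.argmax(st[1:,4])
    r=cv2.minAreaRect(np.argwhere(l==i)[:,::-1].astype(np.float32)); pts=cv2.boxPoints(r)+[x,y]
    return c[i]+[x,y],st[i,4],pts
dark=lambda p:p.max(2)<45
white=lambda p:p.min(2)>175
bt=cen(t,225,180,35,20,dark);bs=cen(s,345,230,40,40,dark)
print("bar",bt[0],bs[0],tri(t,bt[0],s,bs[0]),plane(t,*bt[0],.178))
lt=cen(t,190,170,35,20,white);ls=cen(s,355,285,40,50,white)
print("label",lt,ls,tri(t,lt[0],s,ls[0]),plane(t,*lt[0],.108),plane(s,*ls[0],.108))
print("label corners",[plane(t,*q,.108)[:2].round(4) for q in lt[2]],[plane(s,*q,.108)[:2].round(4) for q in ls[2]])
C=[(194.5,158),(190,208),(256.25,212)]
P=[plane(t,*q,.06) for q in C];print("body",P,np.linalg.norm(P[0]-P[1]),np.linalg.norm(P[2]-P[1]),(P[0]+P[2])/2)
# enclosure
def E(x,y): return (340+(x-400)/4,145+y/4)
Q=[plane(t,*E(x,y),.09) for x,y in[(494,20),(784,92),(436,246)]]
print("encl",Q,[np.linalg.norm(Q[0]-Q[i]) for i in(1,2)])
print("lip out corners scene",[plane(s,230+(x-400)/4,135+(y-300)/4,.09) for x,y in[(667,366),(686,358),(712,462),(727,455)]])
print(proj(t,[.4,.2,0]))
for f,b in(("s0",(270,130,60,60)),("t0",(345,190,80,45))):
    x,y,w,h=b; cv2.imwrite(f"pics/{f}e.png",cv2.resize(load(f)["px"][y:y+h,x:x+w],None,fx=8,fy=8,interpolation=cv2.INTER_CUBIC))
a=cv2.imread("pics/s0e.png");b=cv2.imread("pics/t0e.png")
cv2.imwrite("pics/te.png",b)
E
```

```text
bar [241.63846154 189.82307692] [364.91363636 250.17272727] (array([0.58124864, 0.15314787, 0.17469906]), np.float64(0.0007140185113581325)) [0.58073358 0.15222158 0.178     ]
label (array([207.58914729, 179.02325581]), np.int32(129), array([[195.74336338, 180.84955788],
       [196.09291935, 175.60619497],
       [219.32300568, 177.15486717],
       [218.97344971, 182.3982296 ]])) (array([373.5, 309. ]), np.int32(172), array([[363.38461113, 299.07692337],
       [368.23076439, 295.84615326],
       [383.61538124, 318.92307663],
       [378.76922798, 322.15384674]])) (array([0.62603707, 0.24920884, 0.10500301]), np.float64(0.0004761580464463496)) [0.62511266 0.24854498 0.108     ] [0.62707859 0.24966073 0.108     ]
label corners [array([0.6213, 0.277 ]), array([0.6342, 0.2766]), array([0.629 , 0.2204]), array([0.6162, 0.2209])] [array([0.631, 0.22 ]), array([0.618 , 0.2204]), array([0.6233, 0.2786]), array([0.6359, 0.278 ])]
body [array([0.69308787, 0.29717608, 0.06      ]), array([0.56454739, 0.30365638, 0.06      ]), array([0.55089699, 0.13880082, 0.06      ])] 0.12870373112346684 0.16541973747974661 [0.62199243 0.21798845 0.06      ]
encl [array([ 0.69342935, -0.12755112,  0.09      ]), array([ 0.64366868, -0.29986933,  0.09      ]), array([ 0.55409943, -0.08784357,  0.09      ])] [np.float64(0.1793591025343169), np.float64(0.14487758890183453)]
lip out corners scene [array([ 0.51758949, -0.20622254,  0.09      ]), array([ 0.50357774, -0.20452668,  0.09      ]), array([ 0.53734701, -0.12518082,  0.09      ]), array([ 0.5264033, -0.1241355,  0.09     ])]
[235.47248707 275.26719522]
```

View pics/te.png

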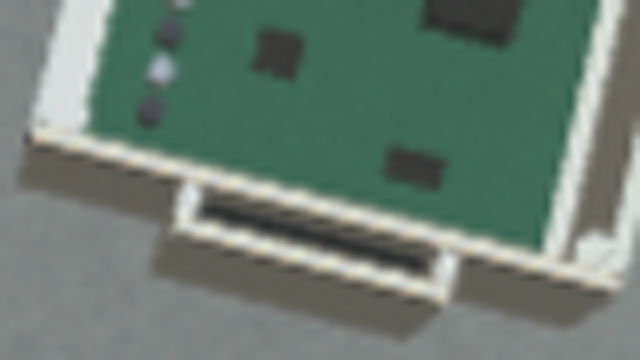

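The crop shows the middle punch with the label holder in its slot, bar at top (241.6,189.8). Its body measures 129x165 mm, against 130x170 given. The pocket gap is centred near top pixel (384.3,218.4). Punch yaw is about -5°, enclosure yaw about -16°. Moving above the bar with the fingers shut.

>>> {"fn": "move_arm", "kwargs": {"steps": [0,0,-0.22,0.425,-0.4,0.015,-1,0,0,-0.22,0.425,-0.4,0.015,-1,0,0,-0.22,0.425,-0.4,0.015,-1,0,0,-0.22,0.425,-0.4,0.015,-1,0,0,-0.22,0.425,-0.4,0.015,-1,0,0,-0.22,0.425,-0.4,0.015,-1,0,0,-0.22,0.425,-0.4,0.015,-1,0,0,-0.22,0.425,-0.4,0.015,-1,0,0,-0.22,0.425,-0.4,0.015,-1,0,0,-0.22,0.425,-0.4,0.015,-1], "squeeze": 30}}

```text
clock: 1.1
position: [0.5216, 0.209, 0.2609]
ee_rot: [-0.0, 0.738, 0.674, -0.0]
contact_force: [-0.1, 0.5, -0.8]
width: -0.0003
gripper_force: 0.0
```

```bash
python3 - <<'E'
from h import *
s=load("s0");t=load("t0")
for u,v in[(384.3,218.4),(384.3,218.0),(384.3,219)]: print(plane(t,u,v,.09))
st=manip.get_state();print(st["position"],st["ee_rot"],st["clock"],st["width"])
E
```

```text
[ 0.52367284 -0.17018391  0.09      ]
[ 0.52462814 -0.17022865  0.09      ]
[ 0.52224051 -0.17011685  0.09      ]
[0.52156778 0.20899775 0.26089297] [-2.15675812e-04  7.38474335e-01  6.74281531e-01 -1.67085004e-04] 1.1 -0.0002643486739966902
```

>>> {"fn": "move_arm", "kwargs": {"steps": [0,0,0,0.059,-0.056,0,-1,0,0,0,0.059,-0.056,0,-1,0,0,0,0.059,-0.056,0,-1,0,0,0,0.059,-0.056,-0.02,-1,0,0,0,0.059,-0.056,-0.03,-1,0,0,0,0.059,-0.056,-0.04,-1,0,0,0,0.059,-0.056,-0.04,-1,0,0,0,0.059,-0.056,-0.04,-1,0,0,0,0.059,-0.056,-0.04,-1,0,0,0,0.059,-0.056,-0.04,-1]}}

```text
clock: 2.1
position: [0.5799, 0.155, 0.222]
ee_rot: [0.0, 0.737, 0.676, 0.001]
contact_force: [-0.4, 0.9, -0.1]
width: 0.0003
gripper_force: 0.0
```

```bash
python3 - <<'E'
from h import *
cap("scene","s1");d=load("s1");p=manip.get_state()["position"];print(p,proj(d,p),proj(d,p-[0,0,.017]))
cv2.imwrite("pics/s1c.png",cv2.resize(d["px"][170:350,290:450],None,fx=3,fy=3,interpolation=cv2.INTER_CUBIC))
E
```

```text
[0.57984162 0.15488799 0.2218758 ] [367.70916992 240.16848883] [366.99533303 243.95267072]
```

View pics/s1c.png

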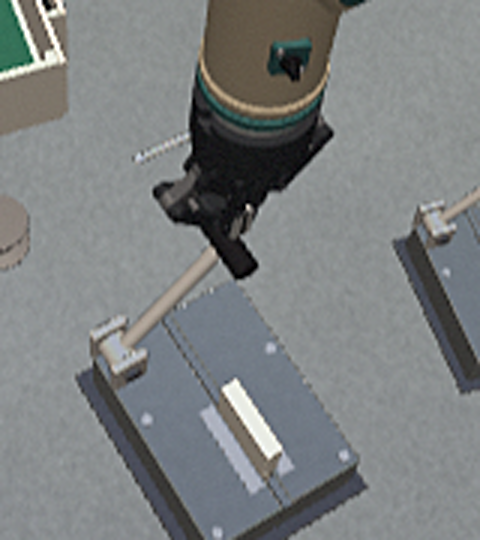

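The crop shows the shut fingertips just above the bar, around crop pixel (238,235). Pushing along the arc.

>>> {"fn": "move_arm", "kwargs": {"steps": [0,0,0,0,0,-0.015,-1,0,0,0,-0.008,0.001,-0.027,-1,0,0,0,-0.018,0.002,-0.037,-1,0,0,0,-0.025,0.002,-0.048,-1,0,0,0,-0.031,0.003,-0.059,-1,0,0,0,-0.036,0.003,-0.071,-1,0,0,0,-0.04,0.004,-0.083,-1,0,0,0,-0.042,0.004,-0.092,-1,0,0,0,-0.043,0.004,-0.096,-1,0,0,0,-0.043,0.004,-0.096,-1]}}

```text
clock: 3.15
position: [0.5344, 0.1591, 0.1256]
ee_rot: [-0.002, 0.737, 0.676, -0.001]
contact_force: [-4.6, 0.4, 6.6]
width: 0.0002
gripper_force: 3.5
```

>>> {"fn": "move_arm", "kwargs": {"steps": [0,0,0,0,0,-0.004,-1,0,0,0,0,0,-0.008,-1,0,0,0,0,0,-0.012,-1,0,0,0,0,0,-0.014,-1,0,0,0,0,0,-0.015,-1,0,0,0,0,0,-0.016,-1,0,0,0,0,0,-0.016,-1,0,0,0,0,0,-0.016,-1,0,0,0,0,0,-0.016,-1,0,0,0,0,0,-0.016,-1]}}

```text
clock: 4.15
position: [0.5349, 0.1591, 0.1125]
ee_rot: [-0.001, 0.737, 0.676, -0.0]
contact_force: [-7.9, 0.0, 20.0]
width: -0.0001
gripper_force: 10.1
```

```bash
python3 - <<'E'
from h import *
cap("scene","s2");d=load("s2");p=manip.get_state()["position"];print(p,proj(d,p),proj(d,[.537,.1565,.086]),proj(d,[.667,.145,.08]))
cv2.imwrite("pics/s2c.png",cv2.resize(d["px"][190:350,310:450],None,fx=3,fy=3,interpolation=cv2.INTER_CUBIC))
E
```

```text
[0.53492826 0.15908635 0.11251894] [380.25564953 253.40644019] [377.58932679 258.04467629] [328.96676387 286.2689926 ]
```

View pics/s2c.png

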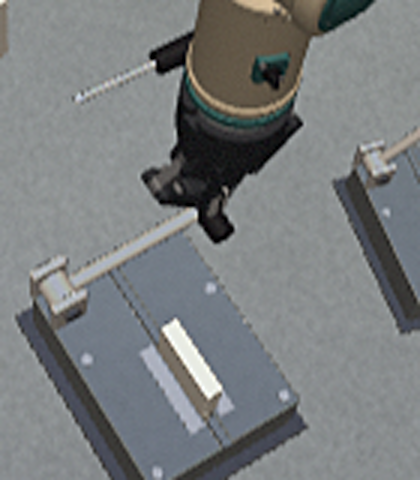

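The force is 20 N against about 7 N needed, and the arm is nearly level in the picture with its end at crop (200,220), so the lever is at its stop. Retracing the arc so it returns gently.

>>> {"fn": "move_arm", "kwargs": {"steps": [0,0,0,0,0,0.008,-1,0,0,0,0.002,0,0.017,-1,0,0,0,0.006,0,0.032,-1,0,0,0,0.011,-0.001,0.047,-1,0,0,0,0.017,-0.002,0.06,-1,0,0,0,0.025,-0.002,0.072,-1,0,0,0,0.034,-0.003,0.083,-1,0,0,0,0.043,-0.004,0.096,-1,0,0,0,0.043,-0.004,0.115,-1,0,0,0,0.043,-0.004,0.14,-1]}}

```text
clock: 5.2
position: [0.5794, 0.1546, 0.2492]
ee_rot: [-0.0, 0.737, 0.675, -0.001]
contact_force: [-0.5, -0.3, 0.4]
width: -0.0003
gripper_force: 0.0
```

```bash
python3 - <<'E'
from h import *
cap("top","t1");cap("wrist","w1");d=load("w1")
st=manip.get_state();p=st["position"];print(p,st["ee_rot"],st["contact_force"])
print(proj(d,[.626,.249,.108]),proj(d,[.581,.153,.178]),-d["R"].T@d["t"],d["R"][2])
E
```

```text
[0.58177508 0.15503769 0.2531521 ] [0.0022802  0.73729658 0.67555711 0.0033391 ] [-0.51308526 -0.2776928   1.19160812]
[365.23187821  55.02751382] [314.97276425 222.4791656 ] [0.58737913 0.24010648 0.37833927] [-0.02136935 -0.32669482 -0.94488827]
```

>>> {"fn": "move_arm", "kwargs": {"steps": [0,0,0,0.046,0.095,0,1,0,0,0,0.046,0.095,0,1,0,0,0,0.046,0.095,0,1,0,0,0,0.046,0.095,0,1,0,0,0,0.046,0.095,-0.03,1,0,0,0,0.046,0.095,-0.05,1,0,0,0,0.046,0.095,-0.05,1,0,0,0,0.046,0.095,-0.05,1,0,0,0,0.046,0.095,-0.05,1,0,0,0,0.046,0.095,-0.05,1], "squeeze": 50}}

```text
clock: 6.3
position: [0.6263, 0.2495, 0.2009]
ee_rot: [0.001, 0.737, 0.675, 0.001]
contact_force: [0.5, 1.2, 0.1]
width: 0.0856
gripper_force: 0.0
```

```bash
python3 - <<'E'
from h import *
cap("wrist","w2");cap("top","t2");d=load("w2")
st=manip.get_state();p=st["position"];print(p,st["ee_rot"],st["clock"])
q=proj(d,[.626,.249,.108]);print(q)
M=(d["px"].min(2)>170).astype(np.uint8);n,l,s,c=cv2.connectedComponentsWithStats(M)
for i in range(1,n):
    if s[i,4]>150: print(s[i],c[i],[plane(d,*x,.108)[:2].round(4) for x in cv2.boxPoints(cv2.minAreaRect(np.argwhere(l==i)[:,::-1].astype(np.float32)))])
t=load("t2");b=(t["px"][180:200,225:260].max(2)<45);print(b.sum())
cv2.imwrite("pics/w2v.png",d["px"])
E
```

```text
[0.62601998 0.24969904 0.20037031] [5.20031756e-04 7.37329538e-01 6.75532447e-01 8.91402400e-04] 6.4
[316.05491372 210.36832145]
[ 305  167   20   82 1590] [314.67924528 207.03081761] [array([0.6216, 0.279 ]), array([0.6336, 0.278 ]), array([0.629 , 0.2208]), array([0.616, 0.222])]
123
```

View pics/w2v.png

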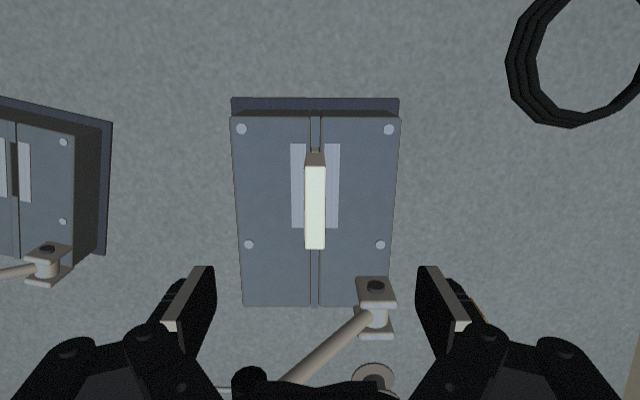

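The view shows the label holder's top at (315,207), between the jaws, with the lever sprung up. Its centre comes out at (.625,.250), which matches. Descending and gripping.

>>> {"fn": "move_arm", "kwargs": {"steps": [0,0,0,-0.001,0,-0.03,1,0,0,0,-0.001,0,-0.06,1,0,0,0,-0.001,0,-0.09,1,0,0,0,-0.001,0,-0.114,1,0,0,0,-0.001,0,-0.114,1,0,0,0,-0.001,0,-0.114,-1,0,0,0,-0.001,0,-0.114,-1,0,0,0,-0.001,0,-0.114,-1,0,0,0,-0.001,0,-0.114,-1,0,0,0,-0.001,0,-0.114,-1], "squeeze": 50}}

```text
clock: 7.4
position: [0.625, 0.2499, 0.0861]
ee_rot: [0.0, 0.737, 0.676, 0.001]
contact_force: [-0.1, 1.8, 4.3]
width: 0.0135
gripper_force: 52.7
```

>>> {"fn": "move_arm", "kwargs": {"steps": [0,0,0,0,0,0.01,-1,0,0,0,0,0,0.025,-1,0,0,0,0,0,0.045,-1,0,0,0,0,0,0.07,-1,0,0,0,0,0,0.1,-1,0,0,0,0,0,0.13,-1,0,0,0,0,0,0.16,-1,0,0,0,0,0,0.19,-1,0,0,0,0,0,0.2,-1,0,0,0,0,0,0.2,-1], "squeeze": 60}}

```text
clock: 8.4
position: [0.625, 0.2499, 0.2873]
ee_rot: [0.001, 0.737, 0.676, 0.002]
contact_force: [-0.4, 0.6, -1.1]
width: 0.0135
gripper_force: 59.0
```

>>> {"fn": "move_arm", "kwargs": {"steps": [0,0,-0.03,-0.123,-0.497,0,-1,0,0,-0.03,-0.123,-0.497,0,-1,0,0,-0.03,-0.123,-0.497,0,-1,0,0,-0.03,-0.123,-0.497,0,-1,0,0,-0.03,-0.123,-0.497,0,-1,0,0,-0.03,-0.123,-0.497,0,-1,0,0,-0.03,-0.123,-0.497,0,-1,0,0,-0.03,-0.123,-0.497,0,-1,0,0,-0.03,-0.123,-0.497,0,-1,0,0,-0.03,-0.123,-0.497,0,-1]}}

```text
clock: 9.4
position: [0.5027, -0.2368, 0.283]
ee_rot: [-0.002, 0.798, 0.603, -0.001]
contact_force: [1.2, -0.0, -0.3]
width: 0.0136
gripper_force: 59.0
```

>>> {"fn": "move_arm", "kwargs": {"steps": [0,0,0,0,0,0,-1,0,0,0,0,0,0,-1,0,0,0,0,0,0,-1,0,0,0,0,0,0,-1,0,0,0,0,0,0,-1,0,0,0,0,0,0,-1,0,0,0,0,0,0,-1,0,0,0,0,0,0,-1,0,0,0,0,0,0,-1,0,0,0,0,0,0,-1]}}

```text
clock: 10.4
position: [0.5044, -0.2356, 0.2852]
ee_rot: [0.0, 0.798, 0.603, 0.0]
contact_force: [0.1, -0.2, -0.6]
width: 0.0133
gripper_force: 59.0
```

```bash
python3 - <<'E'
from h import *
cap("wrist","w3");d=load("w3")
st=manip.get_state();p=st["position"];q=st["ee_rot"];print(p,q,np.degrees(2*np.arctan2(q[2],q[1]))-90)
print(proj(d,[.524,-.170,.09]),proj(d,p+[0,0,-.05]))
cv2.imwrite("pics/w3v.png",d["px"])
E
```

```text
[ 0.50444253 -0.23565326  0.28516986] [2.84494161e-05 7.97606884e-01 6.03177634e-01 1.01659444e-05] -15.804360909106919
[317.53600094  92.93398475] [317.14969505 238.08663493]
```

View pics/w3v.png

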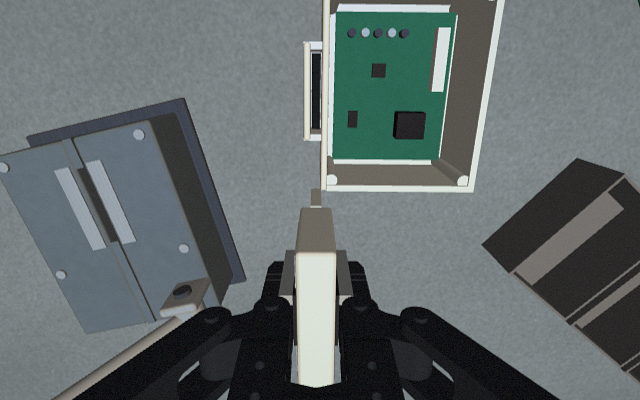

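The view shows the pocket gap at about (316,91), free of the gripper, and the blade at (316,198).

```bash
python3 - <<'E'
from h import *
d=load("w3");p=d["px"].min(2).astype(int)
for v in(60,75,91,110,125): print(v,p[v,300:332])
for u in(314,317): print(u,p[38:60,u],p[125:148,u])
for u,v in[(316.5,91),(311,91),(322,91),(316.5,51),(316.5,132)]: print((u,v),plane(d,u,v,.09).round(4))
g=d["px"][165:260,290:345].min(2);print([(v+165,g[v].astype(int)[10:45:1].tolist()) for v in(28,)])
E
```

```text
60 [120 122 118 111 164 199 219 218 205 177 119 200  14  27  24  25  30  28
  21  35  85 162 103 174 204 217 218 199 167 183 218 218]
75 [125 128 130 113 164 198 218 220 208 181 106 197  19  26  29  21  30  31
  28  34  80 122 135 183 208 217 216 193 160 216 219 218]
91 [120 119 117 104 161 200 219 217 205 180  94 147  22  18  32  20  28  25
  19  44 127 103 152 190 218 218 209 189 175 219 217 217]
110 [125 127 128 107 162 197 219 217 205 179  95 183  14  29  23  25  18  29
  27  51 181  76 166 198 221 219 205 175 184 222 219 221]
125 [127 125 123 106 163 195 217 220 205 180  88 182  15  28  33  21  35  27
  17  55 194  87 175 205 220 219 196 165 220 219 219 222]
314 [129 125 122 172 222 218 213 217 216 219 212 153  67 118 147 101  29  26
  30  30  23  27] [ 33  27  28  40  81  96  93  91 103 178 224 220 217 218 221 200 142 132
 131 129 128 128 131]
317 [120 123 122 167 223 217 218 214 218 216 208 156  64 117 147  99  24  26
  28  26  31  28] [ 27  22  28  35  73  97  98  92 106 176 225 220 219 219 222 202 139 124
 128 131 127 123 128]
(316.5, 91) [ 0.5236 -0.1682  0.09  ]
(311, 91) [ 0.519  -0.1669  0.09  ]
(322, 91) [ 0.5282 -0.1695  0.09  ]
(316.5, 51) [ 0.5323 -0.1372  0.09  ]
(316.5, 132) [ 0.5139 -0.2024  0.09  ]
[(193, [135, 136, 133, 129, 126, 129, 129, 129, 131, 132, 128, 93, 94, 93, 97, 91, 95, 95, 96, 99, 97, 129, 130, 127, 133, 136, 134, 135, 134, 129, 134, 130, 132, 130, 127])]
```

>>> {"fn": "move_arm", "kwargs": {"steps": [0,0,0,0.019,0.067,0,-1,0,0,0,0.019,0.067,0,-1,0,0,0,0.019,0.067,-0.02,-1,0,0,0,0.019,0.067,-0.05,-1,0,0,0,0.019,0.067,-0.08,-1,0,0,0,0.019,0.067,-0.11,-1,0,0,0,0.019,0.067,-0.125,-1,0,0,0,0.019,0.067,-0.13,-1,0,0,0,0.019,0.067,-0.13,-1,0,0,0,0.019,0.067,-0.13,-1], "squeeze": 70}}

```text
clock: 11.45
position: [0.5242, -0.169, 0.1562]
ee_rot: [0.001, 0.798, 0.603, 0.001]
contact_force: [-0.0, -0.2, -0.3]
width: 0.0135
gripper_force: 69.3
```

```bash
python3 - <<'E'
from h import *
cap("scene","s4");cap("wrist","w4")
s=load("s4");w=load("w4")
st=manip.get_state();print(st["position"],st["ee_rot"],st["contact_force"],st["width"])
u=proj(s,[.5233,-.1687,.1]).astype(int);print(u)
a=cv2.resize(s["px"][u[1]-50:u[1]+50,u[0]-40:u[0]+40],(400,500),interpolation=cv2.INTER_CUBIC)
b=cv2.resize(w["px"][100:300,235:395],(400,500),interpolation=cv2.INTER_CUBIC)
cv2.imwrite("pics/m4.png",np.hstack([a,b]))
E
```

```text
[ 0.52428602 -0.16906545  0.15647363] [1.21882917e-03 7.97618305e-01 6.03160957e-01 6.43092070e-04] [-0.67012972  0.37065423 -0.41929269] 0.013280886866053655
[302 159]
```

View pics/m4.png

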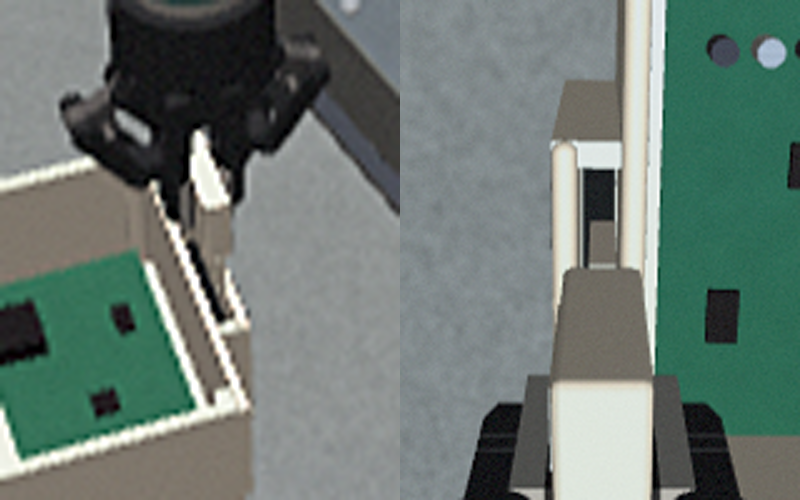

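The right crop shows the blade centred at x≈602 against the gap at 599, about 0.7 mm off. Correcting and inserting.

>>> {"fn": "move_arm", "kwargs": {"steps": [0,0,0,-0.001,0,-0.004,-1,0,0,0,-0.001,0,-0.009,-1,0,0,0,-0.001,0,-0.014,-1,0,0,0,-0.001,0,-0.019,-1,0,0,0,-0.001,0,-0.024,-1,0,0,0,-0.001,0,-0.028,-1,0,0,0,-0.001,0,-0.031,-1,0,0,0,-0.001,0,-0.034,-1,0,0,0,-0.001,0,-0.034,-1,0,0,0,-0.001,0,-0.034,-1]}}

```text
clock: 12.55
position: [0.5226, -0.1686, 0.1212]
ee_rot: [0.0, 0.798, 0.603, 0.0]
contact_force: [0.5, -0.0, -0.6]
width: 0.0132
gripper_force: 69.3
```

>>> {"fn": "move_arm", "kwargs": {"steps": [0,0,0,0,0,-0.002,-1,0,0,0,0,0,-0.004,-1,0,0,0,0,0,-0.006,-1,0,0,0,0,0,-0.008,-1,0,0,0,0,0,-0.009,-1,0,0,0,0,0,-0.01,-1,0,0,0,0,0,-0.011,-1,0,0,0,0,0,-0.011,-1,0,0,0,0,0,-0.011,-1,0,0,0,0,0,-0.011,-1]}}

```text
clock: 13.55
position: [0.5229, -0.1688, 0.112]
ee_rot: [0.001, 0.798, 0.603, 0.0]
contact_force: [-1.6, 0.5, 12.6]
width: 0.0133
gripper_force: 71.6
```

>>> {"fn": "move_arm", "kwargs": {"steps": [0,0,0,0,0,-0.001,-1,0,0,0,0,0,-0.001,-1,0,0,0,0,0,-0.001,-1,0,0,0,0,0,-0.001,-1,0,0,0,0,0,-0.001,-1,0,0,0,0,0,-0.001,-1,0,0,0,0,0,-0.001,-1,0,0,0,0,0,-0.001,-1,0,0,0,0,0,-0.001,-1,0,0,0,0,0,-0.001,-1]}}

```text
clock: 14.55
position: [0.523, -0.1688, 0.1119]
ee_rot: [0.001, 0.798, 0.603, 0.001]
contact_force: [-3.6, 1.6, 17.6]
width: 0.0131
gripper_force: 72.4
```

```bash
python3 - <<'E'
from h import *
cap("wrist","w5");cap("top","t5")
w=load("w5");t=load("t5")
st=manip.get_state();print(st["position"],st["contact_force"],st["gripper_force"])
print((t["px"][180:200,225:260].max(2)<45).sum())
a=cv2.resize(w["px"][100:300,235:395],(400,500),interpolation=cv2.INTER_CUBIC)
b=cv2.resize(t["px"][150:250,190:270],(400,500),interpolation=cv2.INTER_CUBIC)
cv2.imwrite("pics/m5.png",np.hstack([b,a]))
E
```

```text
[ 0.52293126 -0.1688429   0.11188676] [-3.88755863  0.75353692 17.15735528] 72.402902841568
132
```

View pics/m5.png

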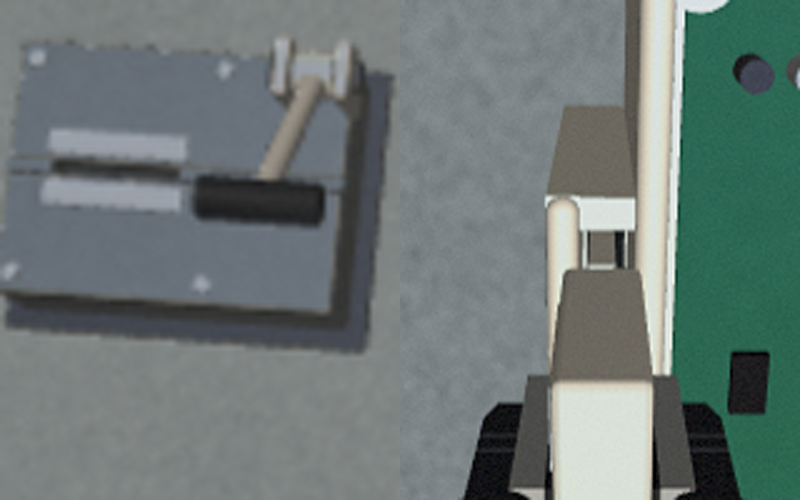

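The label holder is seated on the lip: another 1 mm of command added 5 N with no motion, and the height matches. The lever is up. Handing in.

```bash
python3 -c "
from rig import manip
print(manip.sign_off())"
```

```text
the job is handed in; nothing more can be done
None
```

I swung the lever to its stop and let it spring back, then moved the label holder to the enclosure pocket. I handed the job in with the arm still pressing it home at about 17 N; the sign-off gave no verdict.

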